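# Fit the back-up battery in a standby power supply

## Robot

A 7-joint arm with a two-finger parallel gripper is mounted at the origin on the work surface. World frame = base frame: x ahead of the robot, y to its left, z up, the work surface at z = 0. Lengths are in m, angles in rad, forces in N, time in s.
With the tool pointing down it reaches from about 0.425 to 0.875 m from the base axis. Payload 4.7 kg.
Tool frame: the origin (TCP) lies at the very end of the fingers, on their centre line; the grasp point (between the pads) lies 19 mm behind it; z points along the fingers, x is the direction in which the jaws open and shut, and the axes are right-handed (so a half turn about z gives the same grasp; the last joint's range is limited). The gripper opens to 87 mm and grips with 3 to 60 N. Pads are 19 mm wide; open, the fingers measure 117 mm over their backs; the gripper's body (75 mm by 190 mm) begins 51 mm behind the grasp point.
Start: joints at [-1.28, 0.321, -0.07, 1.45, 0.023, 1.371, -0.057], TCP at [0.178, 0.625, 0.223] pointing down, gripper open.
Joint ranges: [-2.86, 2.86], [-0.3, 2.09], [-1.38, 1.24], [0.06, 2.45], [-1.56, 4.7], [0.09, 2.05], [-2.69, 2.69]. Speed limits (rad/s): [2.57, 2.57, 3.14, 3.14, 3.14, 3.14, 3.14].

## Interface

Orientations are given as a rotation vector (axis times angle).
In Python, from plant import env, eyes gives the robot as it stands.
- The arm moves only by the tool apply_moves, never from a script. Its argument "moves" is a list of rows, each an object with "linear": the shift along the tool's x, y, z in cm, a list of three; "spin": the turn about the tool's z in degrees. A call has exactly 5 rows; each row is the pose to reach, as a shift and turn from the pose commanded when the call began, along the tool's axes at that moment; what a row does not reach only later rows make up. A row lasts 1/10 s, in which the tool goes at most 50 mm and 8.59 degrees, less where a joint would pass 70% of its speed; a pose out of reach is approached as far as the arm can. A call with a gripper value outside its range is refused whole. "gripper" is the opening, from 0 (shut) to 1 (fully open), set as the call begins (left out, the last holds). The fingers move at their own pace and stop on an object; "squeeze" is the grip in N (left out, the last holds). Time passes only in rows, so rows that repeat a pose let the fingers close, or fill a call up. It gives the time, the measured TCP pose, the force and the opening at its end, in the units of the state.
- env.get_obs(): the state, without advancing time (a new reading comes with each control period).
- eyes.camera(name): name is "scene" or "top"; returns the picture (400x640x3 uint8, red, green, blue); there is no depth.
- eyes.get_calibration(name): a dict with "fx", "fy", "cx", "cy" (pixels), "world_from_camera" (4x4, takes a point from camera to world coordinates). Camera axes: x right, y down, z forward; pixel columns grow to the right and rows downward; lengths in m; the calibration is good to about 2 mm. A picture is of the moment at which its call begins. get_calibration takes no time and is no camera call.
- env.close_job(): hands the job in, once; it reports no verdict.
Trained networks look in the newest picture that a camera, given by its name, has taken for a name from the list of things; names that differ only in an ending like _2 or _b are one class to them, and where a whole thing is asked for, a point or a joint stands for the part that bears it (a point fixed in the world has none). Each returns a list of dicts, best first, with "conf" (0 to 1); they miss things now and then, are a little off and sometimes report something else, mostly with a low value. They report only what shows in the picture. A call takes as long as a camera call. They do not tell look-alikes from the thing itself.
- eyes.recognise(label, camera): "location" ([x, y, z] in m, in world coordinates, good to about 4 mm: the middle of the surface that is visible of it).
- eyes.outline_of(label, camera): "region" (400x640 bool, what is visible of it).
- eyes.tip_of(label, camera): "location" ([x, y, z] in m, in world coordinates, good to about 4 mm: a listed point, or the origin of a listed thing).
The state is a dict: "time": time; "joints": joint angles; "joint_vel": joint speeds; "joint_efforts": joint torques, N m; "ee_pos": TCP position; "tool_rot": TCP orientation; "force": force on the tool from outside, world axes, zero at the start; "moment": the same for the moment, N m; "grip_width": finger opening in m.
Only numpy, scipy, OpenCV 4.12 (cv2) and the standard library are available. Lean on these libraries where they do the work, as an engineer would, in place of code of your own. Each camera call takes 0.05 s, during which the arm holds its last target. There are 200 camera calls.

## Task

Fit the big battery in the opened power supply: stand it squarely in front of the battery deck with its base against the deck's front edge, and tip it over that edge by pushing high on its back, so that it lies on its broad side on the deck with the terminals leading. Then push it fully home against the two end tabs and swing the steel hold-down strap right down over it, so that the strap's lip hooks over the battery's end. Leave everything else on the bench where it is.

Things in the scene. Friction and masses are not known exactly. Their poses are not given: they have to be found in the camera images.
- battery: the big dark battery, a block 70 (its x) by 90 (y) by 101 mm (z), weight about 0.7 kg, in the middle. It starts upright on the bench before the deck, a 90 mm wide face roughly towards it; its two 90 mm wide faces are alike. Origin at the centre of its underside. Pushed low it slides; pushed above mid-height, away from a stop, it may tip early.
- battery_top (a point): point on the battery: centre of the top face of its case, 101 mm from its base; two terminal tabs (at its y = +-18 mm) stand 5 mm further
- chassis: the power supply, cover off, fixed. Origin at bench level, middle of the battery deck's front edge; x is level and points into the deck (the way the battery goes), y to the left, z up. The deck is flat, 12 mm above the bench; its square front edge (x = 0) is the stop for the battery's base. A tipped battery overhangs that edge by about 12 mm. Electronics, up to 55 mm high, at y = -56 to -177 mm.
- deck_lane (a point): point on the deck at chassis x = 12 mm, y = 0, z = 12 mm: the lane's middle where its two side flanges begin. Their inner faces are at chassis y = +-53 mm at the deck and lean outward a little, their tops 26 mm (left) and 38 mm (right) above the bench, both reaching to x = 150 mm
- battery_home (a point): point on the supply at chassis x = 105 mm, y = 0, z = 47 mm: where the centre of the battery's top face is when it lies fully home against the two end tabs (16 mm wide, at y = +-35 mm, up to 62 mm above the bench; the terminals go between them). The battery's base is then at x = 4 mm and its upper side 82 mm above the bench
- strap_hinge (a point): point on the supply: middle of the strap's hinge axis, chassis x = 116.5 mm, y = 0, 87 mm above the bench; the axis runs along chassis y, on a post 24 mm wide behind the end tabs
- strap_end (a point): point on top of the strap's free end, in the middle, 112 mm from the hinge: the place to press it down
- strap (a joint): angle of the hold-down strap, a steel strip 24 mm wide, rad: 0 = down (level, pointing to chassis -x, its underside 85 mm above the bench), 1.57 = upright, 2.0 = limit. Its end, 118 mm from the hinge, has a 20 mm lip turned down, inner face at x = 0 when down: it clears the battery only if that is home. It starts raised; a stiff hinge holds it where it is left, 1 to 2 N at its end move it.
- old_battery: the spent block battery, smaller (43 x 97 x 52 mm), standing on the bench: not the one to fit; origin at the centre of its underside
- screw_dish: round steel dish 80 mm across, 18 mm high, with screws; origin at the centre of its underside
- screwdriver: screwdriver lying on the bench, about 200 mm long along its x; origin under its middle
- tape_roll: flat roll of black tape, 68 mm across, 19 mm high; origin at the centre of its underside
- multimeter: hand-held meter lying flat, 150 x 76 x 42 mm; origin at the centre of its underside
- mug: white mug, 80 mm across, 92 mm high; origin at the centre of its underside
- wrench: open spanner lying along its x, 170 mm long; origin under its middle
- fitting_case: compartment case of fittings, 130 x 200 x 34 mm; origin at the centre of its underside
Mind the look-alikes: they are no part of the job. Leave any green or orange look-alike of the battery alone.

How it is judged:
On the way, in this order (a step that is already met when the one before it is completed fails the run):
1. the battery stands upright in front of the deck with its base at the front edge (within 15 mm of it and 15 mm of the lane's middle) (angle between battery's own z axis and vertical below 0.12 rad and x of battery in the frame of chassis between -0.05 and -0.025 m and height (world z) of battery below 0.008 m and y of battery in the frame of chassis between -0.015 and 0.015 m), for 0.1 s.
2. the battery goes over at the deck's front edge: it leans 0.3 to 1.3 rad with the middle of its base still low and within 60 mm of the edge (angle between battery's own z axis and vertical between 0.3 and 1.3 rad and x of battery in the frame of chassis between -0.06 and 0.015 m and height (world z) of battery below 0.06 m and x of battery_top in the frame of chassis above -0.03 m), for 0.03 s.
3. the battery lies flat on its broad side on the deck, terminals leading, between the side flanges (z of battery_top in the frame of chassis between 0.042 and 0.052 m and angle between the z axis of battery and the x axis of chassis, either way round below 0.12 rad and x of battery_top in the frame of chassis above 0.06 m and y of battery_top in the frame of chassis between -0.012 and 0.012 m), for 0.2 s.
4. the battery is fully home and the strap is down over it (z of battery_top in the frame of chassis between 0.043 and 0.051 m and angle between the z axis of battery and the x axis of chassis, either way round below 0.09 rad and x of battery_top in the frame of chassis above 0.1 m and y of battery_top in the frame of chassis between -0.012 and 0.012 m and value of joint strap below 0.06 rad), for 0.2 s.
At the end, for the whole second after the job is handed in: The battery lies at rest flat on its broad side on the deck (height right within 4 mm, square within 0.09 rad, within 12 mm of the lane's middle), terminals leading, home within 5 mm of the end tabs, and the strap is fully down over it (under 0.06 rad) (all of step 4 and linear speed of battery below 0.02 m/s and angular speed of battery below 0.1 rad/s); the robot touches nothing.
It fails at once if another thing on the bench (old battery, dish, screwdriver, tape, meter, mug, spanner, fittings case) is moved more than 25 mm (distance of any of old_battery, screw_dish, screwdriver, tape_roll, multimeter, mug, wrench, fitting_case from where it was at the start of the episode above 0.025 m).
It also fails if it takes over 67 s, if anything falls off the work surface, if the arm or the gripper's body presses on something with over 40 N, if the wrist force passes 120 N, or if a joint passes its speed limit or range.

## Working session

There is one attempt and no reset: what is moved stays moved. The work goes in short steps, Python scripts to look and compute and a tool call to move; the robot and the scene stay as the last step left them, time stands still between calls to the robot, and variables do not carry over. Pictures are saved under pics/ and viewed, about 8 in all and at most 12, crops included, and the job is handed in when it is done.

Besides the shell and the picture viewer there is one more tool, called after "Request:" as a command line: name --argument value ..., lists and objects as JSON in quotes. apply_moves: Moves the arm, as the interface text tells. Its arguments: {"type":"object","properties":{"moves":{"type":"array","items":{"type":"object","properties":{"linear":{"type":"array","items":{"type":"number"}},"spin":{"type":"number"}}}},"gripper":{"type":"number"},"squeeze":{"type":"number"}},"required":["moves"]}

```bash
ls; mkdir -p pics
python3 - <<'E'
from plant import env, eyes
import cv2,numpy as np
o=env.get_obs(); print(o['time'],o['ee_pos'],o['tool_rot'],o['grip_width'])
for c in("scene","top"):
    cv2.imwrite(f"pics/{c}0.png",eyes.camera(c)[:,:,::-1]); k=eyes.get_calibration(c); print(c,k['fx'],np.round(k['world_from_camera'],3).tolist())
    for l in("battery","battery_top","chassis","deck_lane","battery_home","strap_hinge","strap_end"):
        print(l,[(np.round(d['location'],3).tolist(),round(d['conf'],2)) for d in eyes.tip_of(l,c)[:3]])
E
```

```text
pics
0.0 [0.17754273 0.6247169  0.22146845] [ 2.50569225e+00  1.89301664e+00 -2.26416795e-03] 0.08673008185400388
scene 367.8022319754997 [[-0.083, 0.807, -0.584, 1.221], [0.996, 0.075, -0.039, 0.018], [0.012, -0.586, -0.81, 0.984], [0.0, 0.0, 0.0, 1.0]]
battery [([0.581, -0.198, 0.001], 0.92), ([0.384, -0.27, 0.001], 0.8), ([0.567, -0.064, 0.001], 0.7)]
battery_top [([0.58, -0.202, 0.101], 0.86), ([0.382, -0.269, 0.1], 0.63), ([0.571, -0.06, 0.098], 0.62)]
chassis [([0.571, 0.05, 0.004], 0.61), ([0.562, 0.162, 0.089], 0.58)]
deck_lane [([0.577, 0.06, 0.013], 0.91)]
battery_home [([0.566, 0.158, 0.046], 0.83)]
strap_hinge [([0.562, 0.166, 0.088], 0.86), ([0.49, 0.365, 0.001], 0.32)]
strap_end [([0.559, 0.2, 0.194], 0.5)]
top 437.6224194074341 [[-0.012, -0.995, 0.094, 0.451], [-1.0, 0.013, 0.01, -0.042], [-0.011, -0.094, -0.996, 1.553], [0.0, 0.0, 0.0, 1.0]]
battery [([0.576, -0.201, -0.002], 0.94), ([0.725, -0.229, 0.002], 0.87), ([0.57, -0.064, -0.004], 0.71)]
battery_top [([0.575, -0.2, 0.102], 0.97), ([0.571, -0.062, 0.102], 0.92), ([0.726, -0.231, 0.102], 0.75)]
chassis [([0.574, 0.05, -0.003], 0.96)]
deck_lane [([0.575, 0.061, 0.012], 0.95)]
battery_home [([0.561, 0.155, 0.046], 0.57)]
strap_hinge [([0.564, 0.168, 0.092], 0.83)]
strap_end [([0.558, 0.2, 0.199], 0.53), ([0.687, 0.374, 0.001], 0.35)]
```

View pics/scene0.png

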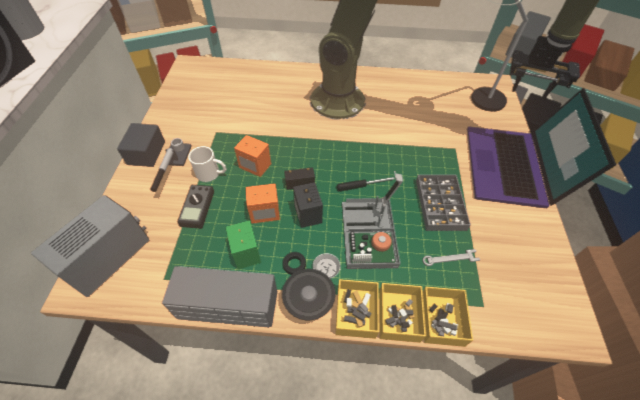

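View pics/top0.png

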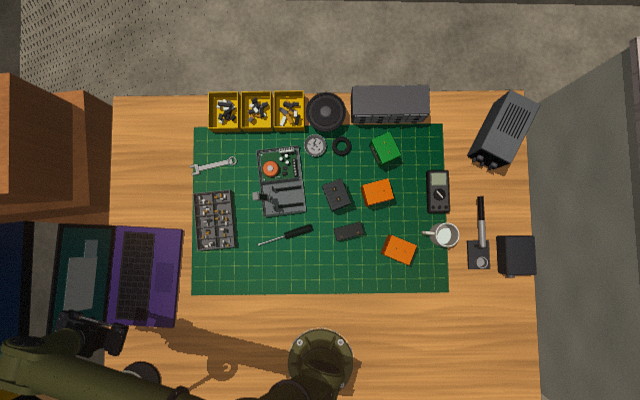

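The true battery is the dark one (top image 338,196); the orange and green blocks are look-alikes. The deck is at (283,197), and the strap stands raised at scene (392,188). I'll measure the yaws next.

```bash
cat > h.py <<'E'
from plant import env, eyes
import cv2,numpy as np
from scipy.spatial.transform import Rotation as R
def cal(c):
    k=eyes.get_calibration(c); return np.array([[k['fx'],0,k['cx']],[0,k['fy'],k['cy']],[0,0,1]]),np.array(k['world_from_camera'])
def ray(c,uv,z):
    K,T=cal(c); d=T[:3,:3]@np.linalg.inv(K)@np.r_[uv,1]; return T[:3,3]+d*(z-T[2,3])/d[2]
def proj(c,p):
    K,T=cal(c); q=K@(T[:3,:3].T@(np.asarray(p)-T[:3,3])); return q[:2]/q[2]
def crop(c,x,y,w,h,s,name):
    im=eyes.camera(c)[y:y+h,x:x+w,::-1]; cv2.imwrite(name,cv2.resize(im,None,fx=s,fy=s,interpolation=cv2.INTER_CUBIC))
E
python3 - <<'E'
from h import *
crop("top",250,140,110,110,7,"pics/c1.png")
for l in ("battery","old_battery","screwdriver"):
    for d in eyes.outline_of(l,"top")[:3]:
        r=d['region'].astype(np.uint8); ys,xs=np.nonzero(r)
        b=cv2.minAreaRect(np.c_[xs,ys].astype(np.float32)); print(l,round(d['conf'],2),np.round(b[0]),np.round(b[1],1),round(b[2],1), np.round(ray("top",b[0],.1 if l=="battery" else .03),3))
E
```

```text
battery 0.97 [377. 192.] [21.8 29.8] 74.7 [ 0.577 -0.199  0.1  ]
battery 0.86 [398. 248.] [30.3 20.8] 21.8 [ 0.388 -0.266  0.1  ]
battery 0.77 [384. 149.] [29.4 25.7] 66.4 [ 0.721 -0.227  0.1  ]
old_battery 0.7 [348. 230.] [12.4 28.3] 75.1 [ 0.449 -0.106  0.03 ]
old_battery 0.3 [260. 196.] [17.4  8.5] 8.1 [0.574 0.2   0.03 ]
screwdriver 0.73 [286. 235.] [ 8.9 54.1] 71.6 [0.436 0.112 0.03 ]
screwdriver 0.38 [336. 194.] [28.8 23.2] 69.4 [ 0.576 -0.066  0.03 ]
```

View pics/c1.png

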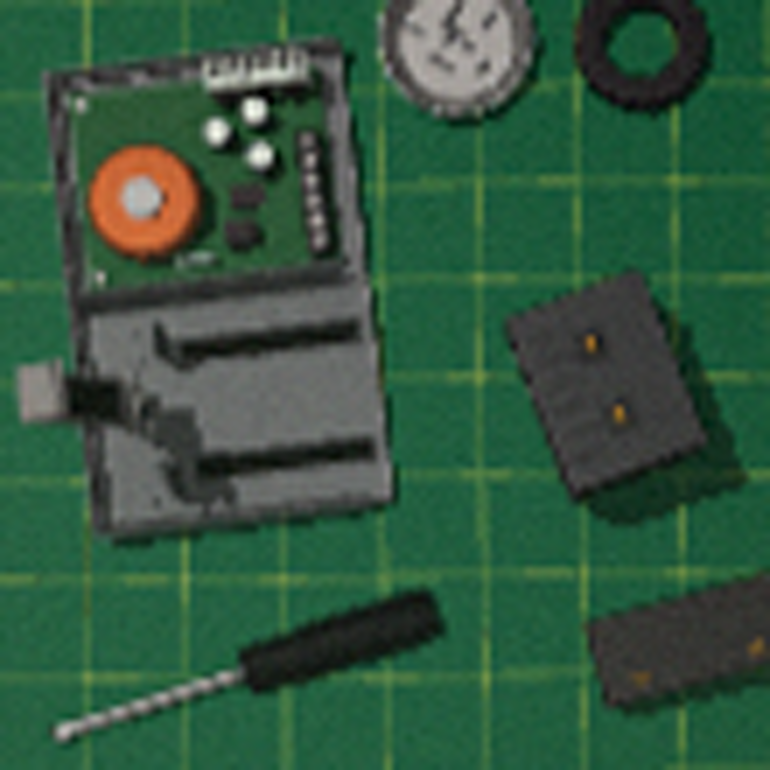

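Run:
```python
from h import *
f=lambda u,v,z: ray("top",(np.array([u,v])+.5)/7-.5+[250,140],z)
B=np.array([f(*p,.101) for p in[(508,322),(632,272),(705,437),(580,498)]])
print(np.round(B,4).tolist(),B.mean(0)); print([np.round(np.linalg.norm(B[i]-B[i-1]),3) for i in range(4)])
for i,j in((0,3),(1,2),(0,1),(3,2)): d=B[j]-B[i]; print(np.degrees(np.arctan2(d[1],d[0])))
for a,b,z in(((367,275),(390,500),.012),((190,350),(358,331),.03),((205,465),(372,447),.022),((105,535),(392,500),.012),((340,43),(367,275),.012)):
    p,q=f(*a,z),f(*b,z); d=q-p; print(np.round(p,4),np.round(q,4),np.degrees(np.arctan2(d[1],d[0])))
r=R.from_rotvec(env.get_obs()['tool_rot']).as_matrix(); print(np.round(r,3))
```

```text
[[0.5992, -0.0174, 0.101], [0.6223, -0.0769, 0.101], [0.543, -0.1103, 0.101], [0.5149, -0.0506, 0.101]] [ 0.56985566 -0.06378405  0.101     ]
[np.float64(0.091), np.float64(0.064), np.float64(0.086), np.float64(0.066)]
-158.5361477993883
-157.15295732884476
-68.69797696155166
-64.7395546042476
[0.6332 0.0553 0.012 ] [0.519  0.0445 0.012 ] -174.62423093582478
[0.5945 0.1429 0.03  ] [0.6029 0.0588 0.03  ] -84.2866929813847
[0.5373 0.1365 0.022 ] [0.5452 0.0528 0.022 ] -84.58759661944111
[0.5033 0.1881 0.012 ] [0.519  0.0435 0.012 ] -83.78566945938059
[0.7526 0.0682 0.012 ] [0.6332 0.0553 0.012 ] -173.82842612941624
[[ 0.273  0.962  0.   ]
 [ 0.962 -0.273  0.   ]
 [ 0.     0.    -1.   ]]
```

Request:
apply_moves --moves '[{"linear":[-3.4,3.5,0]},{"linear":[-6.9,7.0,0]},{"linear":[-10.3,10.5,0]},{"linear":[-13.7,14,0]},{"linear":[-17.1,17.4,0]}]' --gripper 1

```text
invalid input
```

Request:
apply_moves --moves '[{"linear":[-3.4,3.5,0]},{"linear":[-6.9,7.0,0]},{"linear":[-10.3,10.5,0]},{"linear":[-13.7,14,0]},{"linear":[-17.1,17.4,0]}]'

```text
invalid input
```

Request:
apply_moves --moves '[{"linear":[-3.4,3.5,0]},{"linear":[-6.9,7.0,0]},{"linear":[-10.3,10.5,0]},{"linear":[-13.7,14,0]},{"linear":[-17.1,17.4,0]}]'

```text
invalid input
```

```bash
cat >> h.py <<'E'
def to(x,y,yaw,z):
    """moves in cm/deg from measured pose to world target, yaw= world angle of tool x"""
    o=env.get_obs(); r=R.from_rotvec(o['tool_rot']).as_matrix(); p=np.array(o['ee_pos'])
    a=np.degrees(np.arctan2(r[1,0],r[0,0])); print('t',o['time'],'pos',np.round(p,4),'yaw',round(a,2),'tilt',round(float(np.degrees(np.arccos(-r[2,2]))),2),'F',np.round(o['force'],1),'w',round(o['grip_width'],4))
    print('lin',np.round(100*r.T@(np.array([x,y,z])-p),2),'spin',round(a-yaw,2))
E
python3 -c "
from h import *
to(.5705,-.0635,112.3,.15)"
```

```text
t 1.0 pos [0.1777 0.6253 0.2226] yaw 74.14 tilt 0.01 F [-0.1  0.4 -0.3] w 0.0871
lin [-55.52  56.61   7.26] spin -38.16
```

Request:
apply_moves --moves '[{"linear":[-3.4,3.5,0],"spin":0},{"linear":[-6.9,7.0,0],"spin":0},{"linear":[-10.3,10.5,0],"spin":0},{"linear":[-13.7,14,0],"spin":0},{"linear":[-17.1,17.4,0],"spin":0}]' --gripper 1

```text
time: 1.5
ee_pos: [0.2992, 0.4114, 0.2228]
tool_rot: [-2.507, -1.893, -0.001]
force: [1.5, 0.5, 0.8]
grip_width: 0.087
```

Request:
apply_moves --moves '[{"linear":[-3.4,3.5,0],"spin":0},{"linear":[-6.9,7.0,0],"spin":0},{"linear":[-10.3,10.5,0],"spin":0},{"linear":[-13.7,14,0],"spin":0},{"linear":[-17.1,17.4,0],"spin":0}]'

```text
time: 2.0
ee_pos: [0.4198, 0.1993, 0.223]
tool_rot: [-2.507, -1.893, -0.002]
force: [0.9, -0.2, 0.1]
grip_width: 0.0872
```

Request:
apply_moves --moves '[{"linear":[-3.4,3.5,0],"spin":0},{"linear":[-6.9,7.0,0],"spin":0},{"linear":[-10.3,10.5,0],"spin":0},{"linear":[-13.7,14,0],"spin":0},{"linear":[-17.1,17.4,0],"spin":0}]'

```text
time: 2.5
ee_pos: [0.5405, -0.0126, 0.2231]
tool_rot: [2.506, 1.894, 0.002]
force: [0.5, 0.7, -0.1]
grip_width: 0.0874
```

```bash
python3 -c "
from h import *
to(.5705,-.0635,112.3,.15)"
```

```text
t 2.5 pos [ 0.5405 -0.0126  0.2231] yaw 74.16 tilt 0.09 F [ 0.5  0.7 -0.1] w 0.0874
lin [-4.08  4.27  7.31] spin -38.14
```

Request:
apply_moves --moves '[{"linear":[-2,2.1,1.5],"spin":-8},{"linear":[-4.1,4.3,3],"spin":-16},{"linear":[-4.1,4.3,5],"spin":-24},{"linear":[-4.1,4.3,7],"spin":-32},{"linear":[-4.1,4.3,8.3],"spin":-38.1}]'

```text
time: 3.0
ee_pos: [0.5691, -0.0623, 0.138]
tool_rot: [-1.745, -2.611, 0.001]
force: [-0.3, 0.7, 0.1]
grip_width: 0.0868
```

```bash
python3 -c "
from h import *
to(.5705,-.0635,112.3,.075)
crop('scene',220,130,200,150,4,'pics/c2.png')"
```

```text
t 3.0 pos [ 0.5691 -0.0623  0.138 ] yaw 112.5 tilt 0.1 F [-0.3  0.7  0.1] w 0.0868
lin [-0.17  0.09  6.3 ] spin 0.2
```

View pics/c2.png

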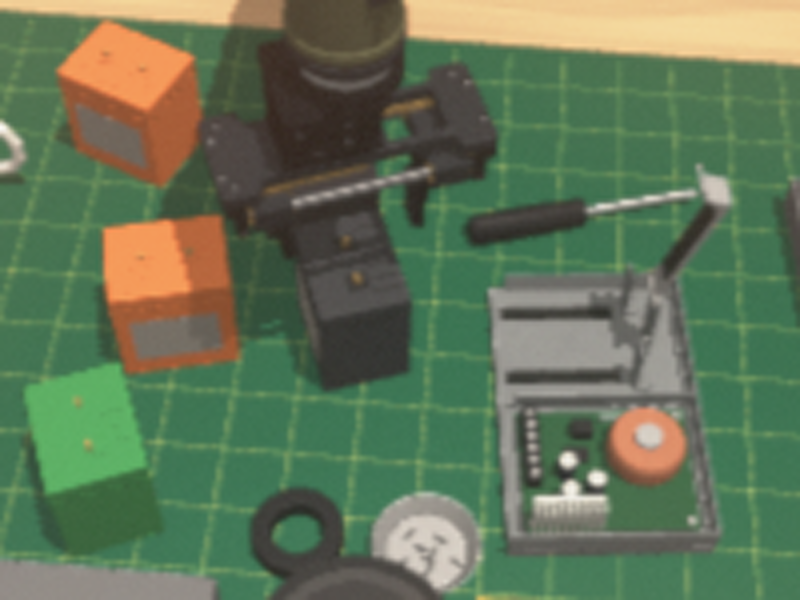

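The gripper is above the dark battery with its fingers straddling the 70 mm side (crop 340,270), and there is a clear gap to the orange block. I'll descend and grip.

Request:
apply_moves --moves '[{"linear":[-0.2,0.1,1],"spin":0},{"linear":[-0.2,0.1,3],"spin":0},{"linear":[-0.2,0.1,5],"spin":0},{"linear":[-0.2,0.1,6.3],"spin":0},{"linear":[-0.2,0.1,6.3],"spin":0}]'

```text
time: 3.55
ee_pos: [0.5704, -0.0633, 0.0751]
tool_rot: [-1.752, -2.605, 0.003]
force: [-0.9, -0.2, 0.9]
grip_width: 0.0869
```

Request:
apply_moves --moves '[{"linear":[0,0,0],"spin":0},{"linear":[0,0,0],"spin":0},{"linear":[0,0,0],"spin":0},{"linear":[0,0,0],"spin":0},{"linear":[0,0,0],"spin":0}]' --gripper 0 --squeeze 35

```text
time: 4.05
ee_pos: [0.5719, -0.0624, 0.0776]
tool_rot: [-1.751, -2.608, -0.003]
force: [-2.9, 3.4, 6.2]
grip_width: 0.0702
```

```bash
python3 -c "
from h import *
e=np.radians(95.7); ex=np.array([np.cos(e),np.sin(e)])
t=np.array([.573,.050])-.037*ex; print(t)
to(t[0],t[1],95.7,.075)"
```

```text
[0.57667483 0.01318294]
t 4.05 pos [ 0.5719 -0.0624  0.0776] yaw 112.26 tilt 0.11 F [-2.9  3.4  6.2] w 0.0702
lin [6.82 3.31 0.28] spin 16.56
```

Request:
apply_moves --moves '[{"linear":[0,0,-0.8],"spin":0},{"linear":[2,1,-0.8],"spin":4},{"linear":[4,2,-0.8],"spin":9},{"linear":[6.3,3.2,-0.8],"spin":16.6},{"linear":[6.3,3.2,-0.8],"spin":16.6}]'

```text
time: 4.55
ee_pos: [0.577, 0.011, 0.0836]
tool_rot: [-2.104, -2.331, 0.0]
force: [0.1, -0.3, -5.3]
grip_width: 0.0702
```

```bash
python3 -c "
from h import *
to(.57667,.01318,95.7,.070)
crop('top',250,160,100,80,8,'pics/c3.png')
for c in('top','scene'):
  for l in('battery','battery_top','chassis','deck_lane'): print(c,l,[(np.round(d['location'],3).tolist(),round(d['conf'],2)) for d in eyes.tip_of(l,c)[:4] if d['location'][1]>-.15])
"
```

```text
t 4.55 pos [0.577  0.011  0.0836] yaw 95.87 tilt 0.06 F [ 0.1 -0.3 -5.3] w 0.0702
lin [ 0.22 -0.01  1.36] spin 0.17
top battery []
top battery_top [([0.563, 0.158, 0.048], 0.68)]
top chassis [([0.433, 0.12, -0.0], 0.63), ([0.558, 0.2, 0.196], 0.32), ([0.489, 0.369, -0.0], 0.25)]
top deck_lane []
scene battery [([0.566, -0.066, -0.0], 0.94)]
scene battery_top [([0.571, -0.062, 0.098], 0.82)]
scene chassis [([0.575, 0.051, 0.003], 0.88)]
scene deck_lane [([0.576, 0.065, 0.014], 0.86)]
```

View pics/c3.png

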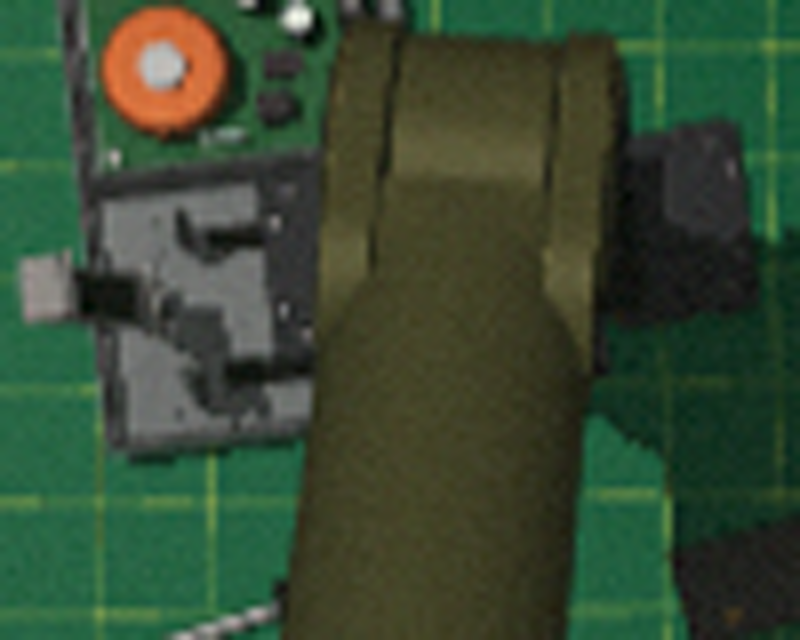

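The top view is blocked by the forearm, so I'll use the scene camera.

```bash
python3 -c "
from h import *
crop('scene',270,150,150,110,5,'pics/c4.png')
c='scene'
for l in('battery','battery_top','chassis','deck_lane','battery_home'): print(c,l,[(np.round(d['location'],3).tolist(),round(d['conf'],2)) for d in eyes.tip_of(l,c)[:4] if d['location'][1]>-.15])
"
```

```text
scene battery [([0.572, 0.005, 0.009], 0.75)]
scene battery_top [([0.576, 0.007, 0.109], 0.73)]
scene chassis [([0.576, 0.051, 0.003], 0.58)]
scene deck_lane [([0.57, 0.065, 0.012], 0.6)]
scene battery_home [([0.565, 0.156, 0.046], 0.79)]
```

View pics/c4.png

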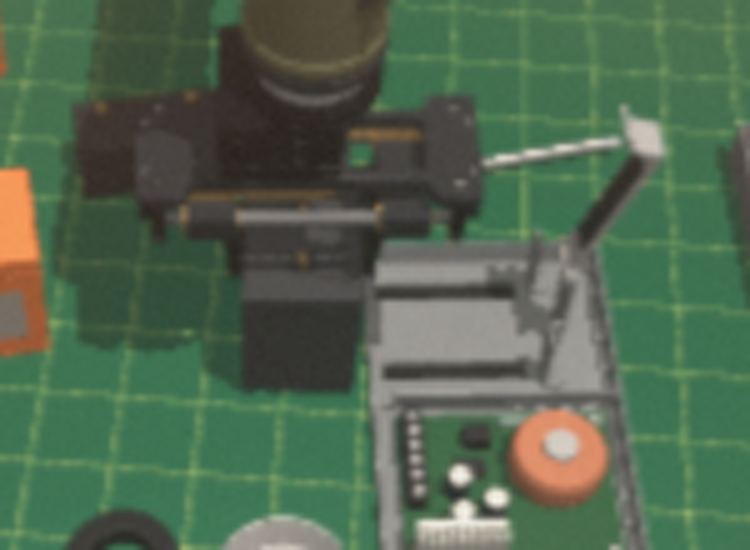

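```bash
python3 -c "
from h import *
g=lambda u,v,z: ray('scene',(np.array([u,v])+.5)/5-.5+[270,150],z)
e=np.radians(95.7);ex=np.array([np.cos(e),np.sin(e)]);ey=np.array([-ex[1],ex[0]])
for n,u,v,z in(('R top',366,300,.107),('L top',243,298,.107),('R bot',351,390,.006),('L bot',243,388,.006),('edge a',377,262,.012),('edge b',383,400,.012),('edge c',370,330,0)):
    p=g(u,v,z); d=p[:2]-[.573,.05]; print(n,np.round(p,4),'ch',np.round([d@ex,d@ey],4))
"
```

```text
R top [0.6171 0.0448 0.107 ] ch [-0.0096 -0.0434]
L top [ 0.6222 -0.0261  0.107 ] ch [-0.0807 -0.0414]
R bot [0.6163 0.0417 0.006 ] ch [-0.0125 -0.0423]
L bot [ 0.621  -0.0254  0.006 ] ch [-0.0798 -0.0402]
edge a [0.5212 0.0534 0.012 ] ch [0.0086 0.0512]
edge b [0.6254 0.0616 0.012 ] ch [ 0.0064 -0.0533]
edge c [0.5666 0.0517 0.    ] ch [0.0023 0.0062]
```

Request:
apply_moves --moves '[{"linear":[0,0,0.3],"spin":0.2},{"linear":[0,0,0.6],"spin":0.2},{"linear":[0.2,0,0.6],"spin":0.2},{"linear":[0.4,0,0.6],"spin":0.2},{"linear":[0.4,0,0.6],"spin":0.2}]'

```text
time: 5.8
ee_pos: [0.5768, 0.0116, 0.0785]
tool_rot: [-2.112, -2.325, -0.0]
force: [-0.8, -0.7, -6.4]
grip_width: 0.0699
```

Request:
apply_moves --moves '[{"linear":[0.1,0,0],"spin":0},{"linear":[0.2,0,0],"spin":0},{"linear":[0.3,0,0],"spin":0},{"linear":[0.3,0,0],"spin":0},{"linear":[0.3,0,0],"spin":0}]'

```text
time: 6.3
ee_pos: [0.5767, 0.013, 0.0787]
tool_rot: [2.113, 2.323, -0.001]
force: [1.6, -2.7, -5.8]
grip_width: 0.0698
```

Request:
apply_moves --moves '[{"linear":[0.1,0,0.1],"spin":0},{"linear":[0.2,0,0.2],"spin":0},{"linear":[0.3,0,0.2],"spin":0},{"linear":[0.4,0,0.2],"spin":0},{"linear":[0.4,0,0.2],"spin":0}]'

```text
time: 6.8
ee_pos: [0.5769, 0.0136, 0.0779]
tool_rot: [2.112, 2.32, -0.004]
force: [-0.6, -9.0, 1.0]
grip_width: 0.0699
```

```bash
python3 -c "
from h import *
to(.57667,.01318,95.7,.0776)
eyes.camera('scene')
for l in('battery','battery_top','chassis','deck_lane','battery_home'): print(l,[(np.round(d['location'],3).tolist(),round(d['conf'],2)) for d in eyes.tip_of(l,'scene')[:4] if d['location'][1]>-.15])
"
```

```text
t 6.8 pos [0.5769 0.0136 0.0779] yaw 95.37 tilt 0.3 F [-0.6 -9.   1. ] w 0.0699
lin [-0.04 -0.03  0.03] spin -0.33
battery [([0.57, 0.011, 0.003], 0.62)]
battery_top [([0.575, 0.015, 0.102], 0.8)]
chassis [([0.574, 0.05, 0.002], 0.96)]
deck_lane [([0.575, 0.062, 0.014], 0.56)]
battery_home [([0.567, 0.154, 0.045], 0.65), ([0.446, -0.1, -0.0], 0.57), ([0.57, 0.012, -0.0], 0.45)]
```

Request:
apply_moves --moves '[{"linear":[-0.3,0,0],"spin":0},{"linear":[-0.3,0,0],"spin":0},{"linear":[-0.3,0,0],"spin":0},{"linear":[-0.3,0,-1],"spin":0},{"linear":[-0.3,0,-3],"spin":0}]' --gripper 1

```text
time: 7.6
ee_pos: [0.5754, 0.0157, 0.1062]
tool_rot: [-2.111, -2.324, 0.003]
force: [0.7, -0.6, 0.1]
grip_width: 0.0866
```

Request:
apply_moves --moves '[{"linear":[0,0,-3],"spin":0},{"linear":[-1,0,-5],"spin":0},{"linear":[-4,0,-5],"spin":0},{"linear":[-6.6,0,-5],"spin":0},{"linear":[-6.6,0,-5],"spin":0}]'

```text
time: 8.1
ee_pos: [0.583, -0.0554, 0.1581]
tool_rot: [2.118, 2.316, 0.0]
force: [0.9, -1.0, 0.6]
grip_width: 0.087
```

```bash
python3 -c "
from h import *
print(np.round(env.get_obs()['joints'],2))
to(.583,-.0495,5.7,.085)
crop('scene',270,150,150,110,5,'pics/c5.png')
for l in('battery','battery_top','chassis'): print(l,[(np.round(d['location'],3).tolist(),round(d['conf'],2)) for d in eyes.tip_of(l,'scene')[:4] if d['location'][1]>-.15])
"
```

```text
[-0.48  0.25  0.62  1.72 -0.15  1.22  1.83]
t 8.1 pos [ 0.583  -0.0554  0.1581] yaw 95.11 tilt 0.16 F [ 0.9 -1.   0.6] w 0.087
lin [0.6  0.04 7.31] spin 89.41
battery [([0.572, 0.015, -0.0], 0.63)]
battery_top [([0.574, 0.016, 0.101], 0.91)]
chassis [([0.577, 0.049, 0.004], 0.6)]
```

View pics/c5.png

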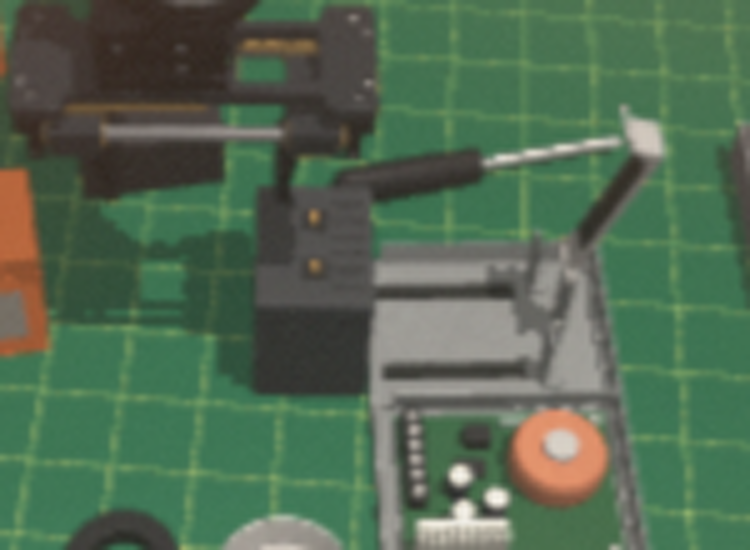

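The battery stands against the deck edge, square (crop 312,300). I'll turn the jaws across the lane so that both fingers push.

Request:
apply_moves --moves '[{"linear":[0,0,0],"spin":-8.5},{"linear":[0,0,0],"spin":-17},{"linear":[0,0,0],"spin":-25.5},{"linear":[0,0,0],"spin":-34},{"linear":[0,0,0],"spin":-42.5}]' --gripper 0.6

```text
time: 8.8
ee_pos: [0.5828, -0.0488, 0.1566]
tool_rot: [-1.114, -2.937, -0.001]
force: [-0.6, -0.3, -0.1]
grip_width: 0.0568
```

Request:
apply_moves --moves '[{"linear":[0,0,0],"spin":-8.5},{"linear":[0,0,0],"spin":-17},{"linear":[0,0,0],"spin":-25.5},{"linear":[0,0,0],"spin":-34},{"linear":[0,0,0],"spin":-42.5}]'

```text
time: 9.3
ee_pos: [0.5765, -0.0485, 0.139]
tool_rot: [-0.603, -3.034, 0.032]
force: [-0.8, 0.6, -1.2]
grip_width: 0.0522
```

```bash
python3 -c "
from h import *
print(np.round(env.get_obs()['joints'],2))
to(.583,-.0525,185.7,.082)"
```

```text
[ 0.36  0.29 -0.39  1.68  0.12  1.24  2.69]
t 9.3 pos [ 0.5765 -0.0485  0.139 ] yaw 157.5 tilt 3.01 F [-0.8  0.6 -1.2] w 0.0522
lin [-1.    0.04  5.66] spin -28.2
```

Request:
apply_moves --moves '[{"linear":[0,0,-1],"spin":8.5},{"linear":[0,0,-2],"spin":17},{"linear":[0,0,-2],"spin":25.5},{"linear":[0,0,-2],"spin":34},{"linear":[0,0,-2],"spin":42.5}]'

```text
time: 9.8
ee_pos: [0.5777, -0.0487, 0.159]
tool_rot: [-1.679, -2.611, 0.057]
force: [-0.4, 0.0, 0.2]
grip_width: 0.0522
```

Request:
apply_moves --moves '[{"linear":[0,0,0],"spin":8.5},{"linear":[0,0,0],"spin":17},{"linear":[0,0,0],"spin":25.5},{"linear":[0,0,0],"spin":34},{"linear":[0,0,0],"spin":42.5}]'

```text
time: 10.3
ee_pos: [0.5777, -0.0485, 0.1589]
tool_rot: [-2.523, -1.834, 0.075]
force: [0.5, 0.1, 0.4]
grip_width: 0.0522
```

Request:
apply_moves --moves '[{"linear":[0,0,0],"spin":8.5},{"linear":[0,0,0],"spin":17},{"linear":[0,0,0],"spin":25.5},{"linear":[0,0,0],"spin":34},{"linear":[0,0,0],"spin":42.5}]'

```text
time: 10.8
ee_pos: [0.5777, -0.0484, 0.1589]
tool_rot: [-3.034, -0.8, 0.082]
force: [0.6, 0.7, -0.2]
grip_width: 0.0521
```

```bash
python3 -c "
from h import *
print(np.round(env.get_obs()['joints'],2))
to(.583,-.0525,5.7,.082)"
```

```text
[ 0.13  0.25 -0.12  1.67  0.04  1.27  0.52]
t 10.8 pos [ 0.5777 -0.0484  0.1589] yaw 29.57 tilt 3.0 F [ 0.6  0.7 -0.2] w 0.0521
lin [0.64 0.74 7.66] spin 23.87
```

Request:
apply_moves --moves '[{"linear":[0.6,0.7,1],"spin":8},{"linear":[0.6,0.7,2],"spin":16},{"linear":[0.6,0.7,4],"spin":23.9},{"linear":[0.6,0.7,6],"spin":23.9},{"linear":[0.6,0.7,7.2],"spin":23.9}]'

```text
time: 11.3
ee_pos: [0.5818, -0.0524, 0.085]
tool_rot: [3.128, 0.164, -0.084]
force: [0.9, 0.2, -1.1]
grip_width: 0.0525
```

```bash
python3 -c "
from h import *
print(np.round(R.from_rotvec(env.get_obs()['tool_rot']).as_matrix(),3))
e=np.radians(95.7); ex=np.array([np.cos(e),np.sin(e)])
t=np.array([.573,.050])-.06*ex; to(t[0],t[1],5.7,.086)
crop('scene',270,150,150,110,5,'pics/c6.png')
"
```

```text
[[ 0.993  0.105 -0.053]
 [ 0.104 -0.994 -0.011]
 [-0.054  0.005 -0.999]]
t 11.3 pos [ 0.5818 -0.0524  0.085 ] yaw 6.0 tilt 3.12 F [ 0.9  0.2 -1.1] w 0.0525
lin [ 0.16 -4.28 -0.13] spin 0.3
```

View pics/c6.png

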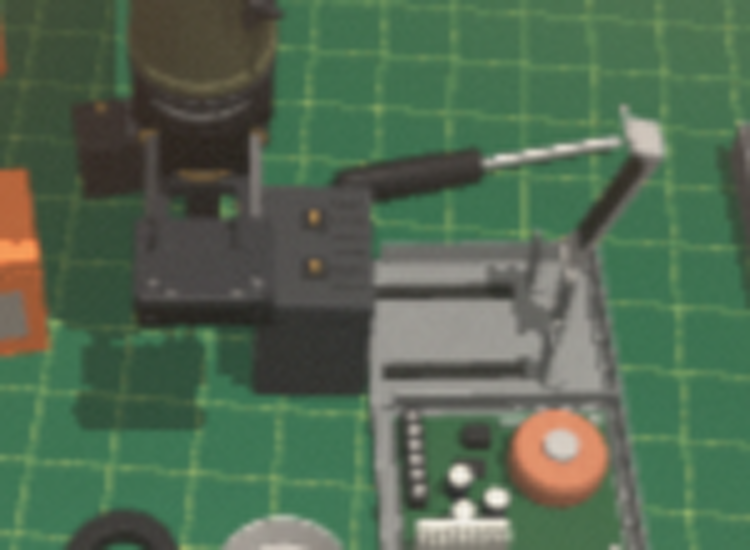

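Request:
apply_moves --moves '[{"linear":[0,-0.8,0],"spin":0.3},{"linear":[0,-1.4,0],"spin":0.3},{"linear":[0,-2,0],"spin":0.3},{"linear":[0,-2.5,0],"spin":0.3},{"linear":[0,-3,0],"spin":0.3}]'

```text
time: 11.85
ee_pos: [0.5811, -0.0269, 0.0882]
tool_rot: [3.124, 0.151, -0.075]
force: [0.5, -7.5, 4.9]
grip_width: 0.0524
```

```bash
python3 -c "
from h import *
to(.573,.05,5.7,.086)
eyes.camera('scene')
for l in('battery','battery_top','chassis'): print(l,[(np.round(d['location'],3).tolist(),round(d['conf'],2)) for d in eyes.tip_of(l,'scene')[:4] if d['location'][1]>-.15])
"
```

```text
t 11.85 pos [ 0.5811 -0.0269  0.0882] yaw 5.51 tilt 2.87 F [ 0.5 -7.5  4.9] w 0.0524
lin [-0.05 -7.73  0.14] spin -0.19
battery [([0.574, 0.013, 0.001], 0.69)]
battery_top [([0.58, 0.022, 0.105], 0.86)]
chassis [([0.574, 0.051, 0.003], 0.74), ([0.575, 0.064, 0.012], 0.42)]
```

Request:
apply_moves --moves '[{"linear":[0,-0.5,0],"spin":0},{"linear":[0,-1,-0.2],"spin":0},{"linear":[0,-1.5,-0.5],"spin":0},{"linear":[0,-2,-0.8],"spin":0},{"linear":[0,-2.5,-1.1],"spin":0}]'

```text
time: 12.55
ee_pos: [0.5788, -0.0016, 0.0993]
tool_rot: [3.125, 0.148, -0.077]
force: [-0.5, -3.8, 5.6]
grip_width: 0.0522
```

Request:
apply_moves --moves '[{"linear":[0,-0.5,-0.3],"spin":0},{"linear":[0,-1,-0.6],"spin":0},{"linear":[0,-1.4,-0.9],"spin":0},{"linear":[0,-1.8,-1.1],"spin":0},{"linear":[0,-2.2,-1.3],"spin":0}]'

```text
time: 13.05
ee_pos: [0.5758, 0.0237, 0.1097]
tool_rot: [3.128, 0.153, -0.082]
force: [0.8, -0.3, -0.3]
grip_width: 0.0523
```

```bash
python3 -c "
from h import *
to(.573,.05,5.7,.086)
crop('scene',270,150,150,110,5,'pics/c7.png')
"
```

```text
t 13.05 pos [0.5758 0.0237 0.1097] yaw 5.59 tilt 3.05 F [ 0.8 -0.3 -0.3] w 0.0523
lin [ 0.1  -2.66  2.35] spin -0.11
```

View pics/c7.png

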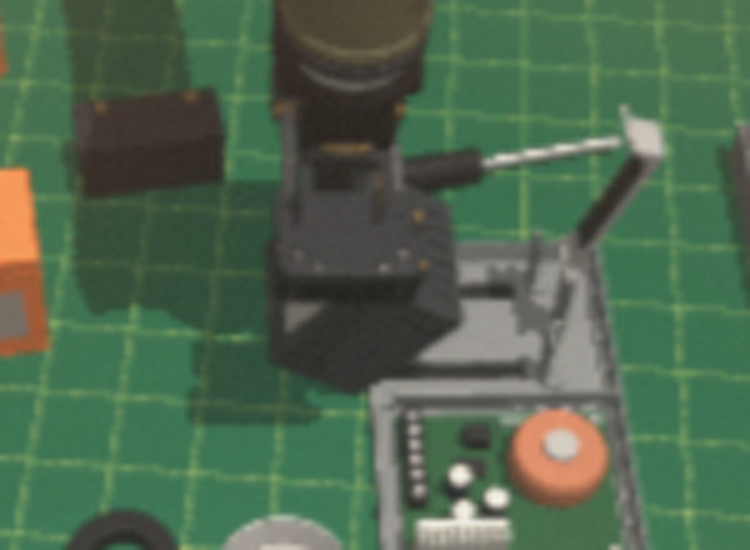

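The picture catches it mid-tip and falling, square to the lane. I'll retreat a little at the same height while it falls.

Request:
apply_moves --moves '[{"linear":[0,0,0],"spin":0},{"linear":[0,0,0],"spin":0},{"linear":[0,1,0],"spin":0},{"linear":[0,2.5,0],"spin":0},{"linear":[0,4,0],"spin":0}]'

```text
time: 13.6
ee_pos: [0.5802, -0.0193, 0.1102]
tool_rot: [3.127, 0.15, -0.081]
force: [0.6, 0.5, -0.3]
grip_width: 0.052
```

```bash
python3 -c "
from h import *
to(.5765,.010,5.7,.035)
crop('scene',270,150,150,110,5,'pics/c8.png')
for l in('battery','battery_top','chassis'): print(l,[(np.round(d['location'],3).tolist(),round(d['conf'],2)) for d in eyes.tip_of(l,'scene')[:4] if d['location'][1]>-.15])
"
```

```text
t 13.6 pos [ 0.5802 -0.0193  0.1102] yaw 5.5 tilt 3.01 F [ 0.6  0.5 -0.3] w 0.052
lin [ 0.3  -3.01  7.5 ] spin -0.2
battery [([0.574, 0.012, 0.02], 0.78)]
battery_top [([0.571, 0.075, 0.1], 0.71)]
chassis [([0.572, 0.048, 0.0], 0.79)]
```

View pics/c8.png

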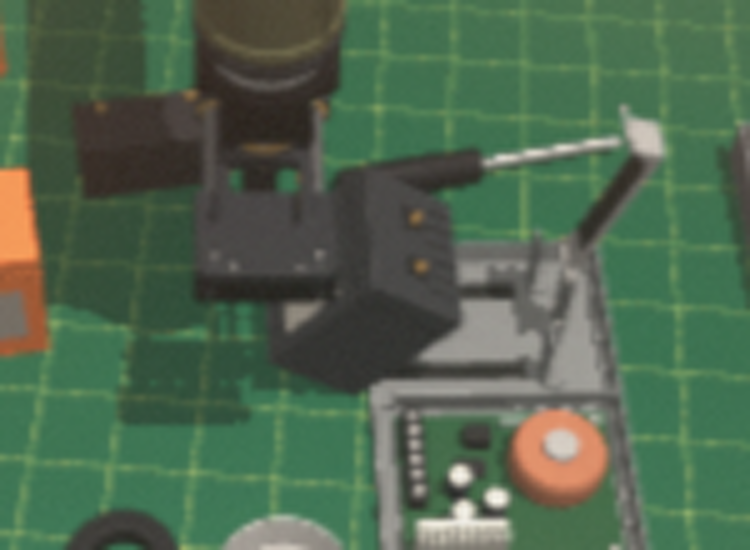

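It rests balanced at about 40° on the edge, square in the lane (crop 365,280). It needs a further push high on the back.

Request:
apply_moves --moves '[{"linear":[0,-2,0],"spin":0},{"linear":[0,-4,0],"spin":0},{"linear":[0,-4.5,0],"spin":0},{"linear":[0,-5,0],"spin":0},{"linear":[0,-5.5,0],"spin":0}]'

```text
time: 14.3
ee_pos: [0.5749, 0.0372, 0.1099]
tool_rot: [3.128, 0.151, -0.081]
force: [0.1, -0.3, -0.8]
grip_width: 0.0524
```

Request:
apply_moves --moves '[{"linear":[0,-0.5,0],"spin":0},{"linear":[0,-1,0],"spin":0},{"linear":[0,-1.5,0],"spin":0},{"linear":[0,-2,0],"spin":0},{"linear":[0,-2,0],"spin":0}]'

```text
time: 14.8
ee_pos: [0.5728, 0.0586, 0.1098]
tool_rot: [3.128, 0.154, -0.081]
force: [-0.6, -0.4, 0.7]
grip_width: 0.0523
```

```bash
python3 -c "
from h import *
to(.573,.05,5.7,.086)
eyes.camera('scene')
for l in('battery','battery_top'): print(l,[(np.round(d['location'],3).tolist(),round(d['conf'],2)) for d in eyes.tip_of(l,'scene')[:4] if d['location'][1]>-.15])
"
```

```text
t 14.8 pos [0.5728 0.0586 0.1098] yaw 5.62 tilt 3.0 F [-0.6 -0.4  0.7] w 0.0523
lin [0.06 0.85 2.39] spin -0.08
battery [([0.57, 0.018, 0.046], 0.8)]
battery_top [([0.567, 0.12, 0.046], 0.93)]
```

Request:
apply_moves --moves '[{"linear":[0,3,0],"spin":0},{"linear":[0,7.5,0],"spin":0},{"linear":[0,7.5,2.5],"spin":0},{"linear":[0,7.5,5],"spin":0},{"linear":[0,7.5,7],"spin":0}]'

```text
time: 15.45
ee_pos: [0.5761, -0.019, 0.0392]
tool_rot: [3.128, 0.149, -0.082]
force: [0.4, -1.0, -0.0]
grip_width: 0.0525
```

```bash
python3 -c "
from h import *
e=np.radians(95.7); ex=np.array([np.cos(e),np.sin(e)])
t=np.array([.573,.050])-.006*ex; to(t[0],t[1],5.7,.040)
crop('scene',290,160,130,90,6,'pics/c9.png')
for l in('battery','battery_top'): print(l,[(np.round(d['location'],3).tolist(),round(d['conf'],2)) for d in eyes.tip_of(l,'scene')[:4] if d['location'][1]>-.15])
"
```

```text
t 15.45 pos [ 0.5761 -0.019   0.0392] yaw 5.45 tilt 3.05 F [ 0.4 -1.  -0. ] w 0.0525
lin [ 0.35 -6.3  -0.14] spin -0.25
battery [([0.573, 0.016, 0.047], 0.91), ([0.564, 0.156, 0.046], 0.59)]
battery_top [([0.564, 0.121, 0.048], 0.83)]
```

View pics/c9.png

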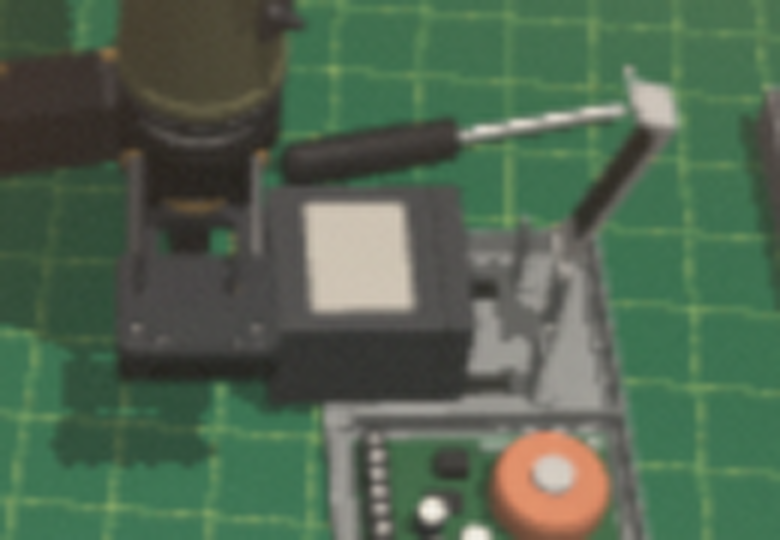

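The battery lies flat and square on the deck, about 35 mm short of home. I'll push it in.

Request:
apply_moves --moves '[{"linear":[0.3,-1.2,0],"spin":-0.2},{"linear":[0.3,-2.4,0],"spin":-0.2},{"linear":[0.3,-3.4,0],"spin":-0.2},{"linear":[0.3,-4.4,0],"spin":-0.2},{"linear":[0.3,-5.3,0],"spin":-0.2}]'

```text
time: 16.1
ee_pos: [0.5754, 0.0349, 0.0411]
tool_rot: [3.126, 0.157, -0.077]
force: [0.3, -4.7, 3.3]
grip_width: 0.0524
```

Request:
apply_moves --moves '[{"linear":[0,-0.3,0],"spin":0},{"linear":[0,-0.6,0],"spin":0},{"linear":[0,-0.9,0],"spin":0},{"linear":[0,-0.9,0],"spin":0},{"linear":[0,-0.9,0],"spin":0}]'

```text
time: 16.6
ee_pos: [0.574, 0.0424, 0.0401]
tool_rot: [3.126, 0.156, -0.08]
force: [1.0, -6.9, 4.0]
grip_width: 0.0521
```

```bash
python3 -c "
from h import *
e=np.radians(95.7); ex=np.array([np.cos(e),np.sin(e)])
t=np.array([.573,.050])-.006*ex; to(t[0],t[1],5.7,.040)
eyes.camera('scene')
for l in('battery','battery_top'): print(l,[(np.round(d['location'],3).tolist(),round(d['conf'],2)) for d in eyes.tip_of(l,'scene')[:4] if d['location'][1]>-.15])
"
```

```text
t 16.6 pos [0.574  0.0424 0.0401] yaw 5.7 tilt 2.98 F [ 1.  -6.9  4. ] w 0.0521
lin [-0.03 -0.17  0.01] spin -0.0
battery [([0.564, 0.051, 0.048], 0.97)]
battery_top [([0.562, 0.155, 0.049], 0.77)]
```

Request:
apply_moves --moves '[{"linear":[0,-0.2,0],"spin":0},{"linear":[0,-0.4,0],"spin":0},{"linear":[0,-0.6,0],"spin":0},{"linear":[0,-0.6,0],"spin":0},{"linear":[0,-0.6,0],"spin":0}]'

```text
time: 17.25
ee_pos: [0.574, 0.0422, 0.0403]
tool_rot: [3.119, 0.152, -0.079]
force: [1.9, -16.7, 4.3]
grip_width: 0.0523
```

The push force rose to 17 N with no movement, so the battery is home. Next I'll back off, close the fingers, and go up and over behind the strap.

Request:
apply_moves --moves '[{"linear":[0,2.5,0],"spin":0},{"linear":[0,4,-4],"spin":0},{"linear":[0,4,-9],"spin":0},{"linear":[0,3,-14],"spin":0},{"linear":[0,2,-19],"spin":0}]' --gripper 0

```text
time: 17.75
ee_pos: [0.5837, 0.0334, 0.2289]
tool_rot: [3.13, 0.158, -0.083]
force: [1.0, 0.6, -0.3]
grip_width: 0.0203
```

```bash
python3 -c "
from h import *
to(.555,.236,5.7,.245)
eyes.camera('scene');eyes.camera('top')
for c in('scene','top'):
  for l in('battery','battery_top','strap_hinge','strap_end'): print(c,l,[(np.round(d['location'],3).tolist(),round(d['conf'],2)) for d in eyes.tip_of(l,c)[:2] if d['location'][1]>-.15])
"
```

```text
t 17.75 pos [0.5837 0.0334 0.2289] yaw 5.76 tilt 3.07 F [ 1.   0.6 -0.3] w 0.0203
lin [ -0.91 -20.44  -1.64] spin 0.06
scene battery [([0.566, 0.05, 0.047], 0.96)]
scene battery_top [([0.564, 0.155, 0.046], 0.76)]
scene strap_hinge [([0.563, 0.165, 0.09], 0.88)]
scene strap_end [([0.564, 0.155, 0.045], 0.72), ([0.558, 0.199, 0.194], 0.65)]
top battery []
top battery_top []
top strap_hinge [([0.562, 0.165, 0.091], 0.92)]
top strap_end []
```

Request:
apply_moves --moves '[{"linear":[-0.3,-2,-1.6],"spin":0},{"linear":[-0.9,-6.5,-1.8],"spin":0},{"linear":[-0.9,-11.2,-1.8],"spin":0},{"linear":[-0.9,-15.8,-1.8],"spin":0},{"linear":[-0.9,-20.4,-1.8],"spin":0}]'

```text
time: 18.75
ee_pos: [0.5554, 0.2355, 0.2442]
tool_rot: [3.128, 0.156, -0.082]
force: [1.4, 0.9, 0.7]
grip_width: 0.0002
```

Request:
apply_moves --moves '[{"linear":[0,-0.5,1],"spin":0},{"linear":[0,-0.5,3],"spin":0},{"linear":[0,-0.5,5],"spin":0},{"linear":[0,-0.5,7],"spin":0},{"linear":[0,-0.5,7],"spin":0}]'

```text
time: 19.25
ee_pos: [0.5498, 0.2367, 0.171]
tool_rot: [3.125, 0.156, -0.092]
force: [-0.2, 0.1, 0.4]
grip_width: 0.0005
```

```bash
python3 -c "
from h import *
e=np.radians(95.7); ex=np.array([np.cos(e),np.sin(e)]);H=np.array([.573,.050])+.1165*ex
# arc for the fingertip on the outer side of the strap, radius .1, finger half depth .01
o=env.get_obs(); r=R.from_rotvec(o['tool_rot']).as_matrix(); p=np.array(o['ee_pos'])
to(H[0],H[1],5.7,.17)
for th in(1.88,1.7,1.5,1.3,1.1,.9,.7,.5,.3,.15,0):
    q=.1
    u=-np.cos(th)*q+.011*np.sin(th); z=.087+q*np.sin(th)+.006*np.cos(th)-(.03 if th>1.55 else 0)
    t=np.r_[H+u*ex,z]; print(th,np.round(u,3),round(z,3),np.round(100*r.T@(t-p),1))
"
```

```text
t 19.25 pos [0.5498 0.2367 0.171 ] yaw 5.71 tilt 3.42 F [-0.2  0.1  0.4] w 0.0005
lin [0.46 7.16 0.13] spin 0.01
1.88 0.041 0.15 [0.6 3.1 2.1]
1.7 0.024 0.155 [0.5 4.8 1.6]
1.5 0.004 0.187 [ 0.4  6.8 -1.6]
1.3 -0.016 0.185 [ 0.4  8.8 -1.3]
1.1 -0.036 0.179 [ 0.4 10.7 -0.7]
0.9 -0.054 0.169 [ 0.5 12.5  0.3]
0.7 -0.069 0.156 [ 0.5 14.1  1.6]
0.5 -0.082 0.14 [ 0.6 15.4  3.2]
0.3 -0.092 0.122 [ 0.7 16.3  5. ]
0.15 -0.097 0.108 [ 0.8 16.8  6.4]
0 -0.1 0.093 [ 0.9 17.1  7.9]
```

Request:
apply_moves --moves '[{"linear":[0.5,1.5,0],"spin":0},{"linear":[0.5,3,0],"spin":0},{"linear":[0.5,4.2,0],"spin":0},{"linear":[0.5,5.5,0],"spin":0},{"linear":[0.5,6.8,0],"spin":0}]'

```text
time: 19.75
ee_pos: [0.5643, 0.17, 0.1759]
tool_rot: [3.128, 0.156, -0.079]
force: [0.2, 1.5, -0.0]
grip_width: 0.0003
```

Request:
apply_moves --moves '[{"linear":[0,1.2,0],"spin":0},{"linear":[0,2.4,0],"spin":0},{"linear":[0,3.5,0],"spin":0},{"linear":[0,4.6,0],"spin":0},{"linear":[0,5.7,0.3],"spin":0}]'

```text
time: 20.25
ee_pos: [0.5697, 0.1137, 0.1728]
tool_rot: [3.128, 0.157, -0.08]
force: [-0.1, 0.4, 0.7]
grip_width: 0.0002
```

```bash
python3 -c "
from h import *
to(.573-.099*.0165,.05+.995*.0165,5.7,.087)
crop('scene',290,160,130,90,6,'pics/c10.png')
"
```

```text
t 20.25 pos [0.5697 0.1137 0.1728] yaw 5.75 tilt 2.96 F [-0.1  0.4  0.7] w 0.0002
lin [0.14 4.67 8.61] spin 0.05
```

View pics/c10.png

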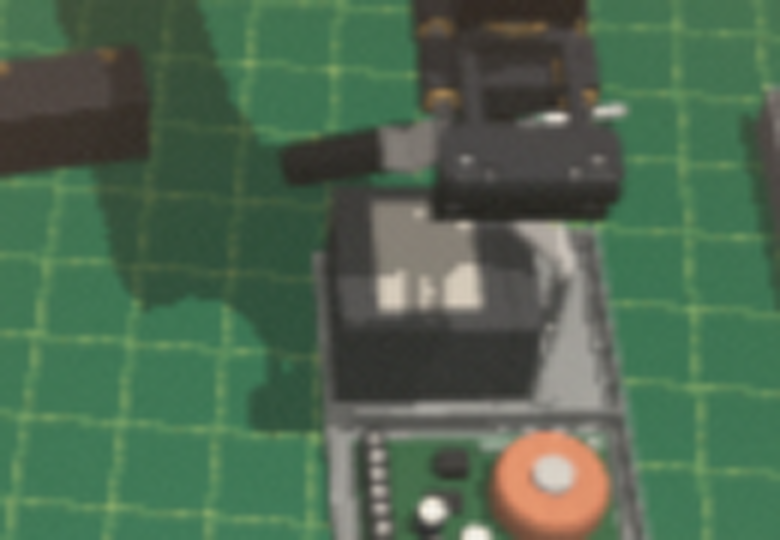

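The strap follows the finger down (its lip end is at crop 410,150) and the battery sits against the tabs. I'll continue the arc.

Request:
apply_moves --moves '[{"linear":[0.1,0.9,0.7],"spin":0},{"linear":[0.1,1.7,1.5],"spin":0},{"linear":[0.1,2.4,2.4],"spin":0},{"linear":[0.1,3,3.2],"spin":0},{"linear":[0.1,3.5,4.1],"spin":0}]'

```text
time: 20.8
ee_pos: [0.5716, 0.0787, 0.1308]
tool_rot: [3.128, 0.157, -0.082]
force: [0.3, 0.5, 0.6]
grip_width: 0.0003
```

Request:
apply_moves --moves '[{"linear":[0,0.4,0.8],"spin":0},{"linear":[0,0.8,1.6],"spin":0},{"linear":[0,1,2.4],"spin":0},{"linear":[0,1.1,3.2],"spin":0},{"linear":[0,1.1,3.8],"spin":0}]'

```text
time: 21.3
ee_pos: [0.5707, 0.0676, 0.093]
tool_rot: [3.127, 0.157, -0.082]
force: [0.1, -0.2, -0.1]
grip_width: 0.0002
```

```bash
python3 -c "
from h import *
to(.573-.099*.0165,.05+.995*.0165,5.7,.089)
eyes.camera('scene')
for l in('battery','battery_top','strap_end'): print(l,[(np.round(d['location'],3).tolist(),round(d['conf'],2)) for d in eyes.tip_of(l,'scene')[:2] if d['location'][1]>-.15])
"
```

```text
t 21.3 pos [0.5707 0.0676 0.093 ] yaw 5.74 tilt 3.03 F [ 0.1 -0.2 -0.1] w 0.0002
lin [0.07 0.12 0.4 ] spin 0.04
battery []
battery_top [([0.564, 0.157, 0.047], 0.86)]
strap_end []
```

Request:
apply_moves --moves '[{"linear":[0,0.4,0.2],"spin":0},{"linear":[0,0.4,0.4],"spin":0},{"linear":[0,0.4,0.6],"spin":0},{"linear":[0,0.4,0.8],"spin":0},{"linear":[0,0.4,0.8],"spin":0}]'

```text
time: 22.0
ee_pos: [0.5715, 0.0634, 0.0883]
tool_rot: [3.127, 0.157, -0.079]
force: [-4.0, -1.9, 11.5]
grip_width: 0.0004
```

Request:
apply_moves --moves '[{"linear":[0,0,0],"spin":0},{"linear":[0,0,-2],"spin":0},{"linear":[0,0,-6],"spin":0},{"linear":[0,3,-10],"spin":0},{"linear":[0,7,-12],"spin":0}]'

```text
time: 22.5
ee_pos: [0.5858, -0.0019, 0.2101]
tool_rot: [3.129, 0.166, -0.072]
force: [1.1, -1.2, -0.2]
grip_width: 0.0005
```

Request:
apply_moves --moves '[{"linear":[-2,3,0],"spin":0},{"linear":[-4,6,0],"spin":0},{"linear":[-6,9,0],"spin":0},{"linear":[-8,12,0],"spin":0},{"linear":[-8,12,0],"spin":0}]'

```text
time: 23.0
ee_pos: [0.5141, -0.1381, 0.2114]
tool_rot: [3.126, 0.143, -0.082]
force: [0.0, -0.2, 0.1]
grip_width: 0.0004
```

```bash
python3 -c "
from h import *
to(0.57,0,5.7,.089)
crop('scene',290,160,130,90,6,'pics/c11.png')
for l in('battery','battery_top','strap_end','strap_hinge','chassis'): print(l,[(np.round(d['location'],3).tolist(),round(d['conf'],2)) for d in eyes.tip_of(l,'scene')[:2] if d['location'][1]>-.15])
"
```

```text
t 23.0 pos [ 0.5141 -0.1381  0.2114] yaw 5.23 tilt 3.08 F [ 0.  -0.2  0.1] w 0.0004
lin [  7.46 -13.35  11.74] spin -0.47
battery []
battery_top []
strap_end [([0.566, 0.05, 0.046], 0.7), ([0.576, 0.053, 0.089], 0.59)]
strap_hinge [([0.562, 0.164, 0.088], 0.91)]
chassis [([0.573, 0.05, 0.003], 0.7)]
```

```bash
python3 -c "
from h import *
eyes.camera('top')
for l in('battery','battery_top','strap_end','strap_hinge','old_battery'): print(l,[(np.round(d['location'],3).tolist(),round(d['conf'],2)) for d in eyes.tip_of(l,'top')[:2] if d['location'][1]>-.15])
print(env.close_job(), env.get_obs()['time'])
"
```

```text
battery []
battery_top [([0.562, 0.155, 0.045], 0.6)]
strap_end [([0.574, 0.053, 0.093], 0.64), ([0.445, -0.102, 0.0], 0.35)]
strap_hinge [([0.562, 0.167, 0.09], 0.59)]
old_battery [([0.443, -0.098, -0.002], 0.57)]
the job is handed in; nothing more can be done
the job is handed in; nothing more can be done
```

The battery is fitted with the strap down over it, and the job is handed in. The run stood at about 23 s of the 67 allowed; the hand-in reports no verdict.

**What I did:**
- I gripped the battery, turned it square and slid it to the deck's front edge until it met about 9 N.
- I tipped it over with two fingers high on its back. It stopped balanced at about 40°, so it needed a second push to go over.
- It lay flat but about 35 mm short of home. I pushed it in against the tabs, where the force rose to 17 N with no further movement.
- I swung the strap down from behind and pressed its end until the tool met 11.5 N, with the fingertip at 88 mm height.

**Last checks:**
- **Battery:** its top centre was found at about (0.562, 0.155, 0.045). Home should be about (0.563, 0.154, 0.047), so this agrees within the networks' error.
- **Strap:** its end was found at 89 mm (scene camera) and 93 mm (top camera), with the hinge at 88 and 90 mm. That puts it level within the measuring error. The lip could only come down if the battery is home.
- **Robot:** at about z = 0.21 m it was clear of everything.

**Checks that failed or disagreed:**
- The battery's own origin was not found in the last pictures.
- One network also reported the strap end at (0.566, 0.050, 0.046), which I took as a mistake.
- The limit of 12 viewed pictures was reached, so I did not see the final state with my own eyes.
- I did not measure the other things on the bench again, apart from one reading of the old battery. It was within about 10 mm of its first reading, though the two were taken in different ways. I felt no contact with any of them.
- A wrong-way turn early on left the tool tilted about 3° for the rest of the run.

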